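# Take one reading on the light meter

### The job

The oil-sample light meter on the bench has three pull rods side by side in its front. Pull the rod with the cross-bar (T-shaped) handle straight out against its spring to its stop, keep it there for about a second while the meter takes its reading, then let the rod go fully home again. Leave the other two rods, with the ball and the plain round barrel, as they are set.

Things in the scene. Friction and masses are not known exactly. Their poses are not given: they have to be found in the camera images.
- shutter (a joint): how far the T-handled shutter rod is pulled out, in m: 0 = home (it starts there), 0.070 = at its stop. A spring pulls it home (3 N at home, 7 N at the stop); let go, it slides home by itself. The meter: cream box 310 mm wide, front deck with the rods 80 mm high and 140 mm deep, housing behind it 135 mm high; three rods 95 mm apart, in any order
- shutter_handle (a point): handle of the shutter rod: black cross-bar 44 mm wide (y), 16 mm deep (x), 18 mm high, both ends free to be gripped from above, on a 10 mm steel rod that enters the middle of its rear. Origin: centre of the handle, 55 mm above the bench; x points along the rod into the meter (the rod comes out towards -x, roughly towards the robot), y along the front face, z up. At home it is 45 mm in front of the meter's front face
- filter_ball_handle (a point): handle of a filter rod that must stay as set: a black ball 28 mm across on the same kind of rod, starting 0 to 30 mm pulled out, held by light friction. Origin: centre of the handle, 55 mm above the bench; x points along the rod into the meter (the rod comes out towards -x, roughly towards the robot), y along the front face, z up
- filter_barrel_handle (a point): handle of the other filter rod that must stay as set: a plain black barrel 20 mm across and 32 mm long, along the rod on the same kind of rod, starting 0 to 30 mm pulled out, held by light friction. Origin: centre of the handle, 55 mm above the bench; x points along the rod into the meter (the rod comes out towards -x, roughly towards the robot), y along the front face, z up

How it is judged (in metres and radians):
On the way:
1. the T-handled rod is pulled out to within 10 mm of its stop and kept there for 0.7 s (value of joint shutter above 0.06 m), for 0.7 s.
At the end, for the whole second after the job is handed in: the T-handled rod is home again (within 10 mm) and let go, and the ball and barrel rods are within 12 mm of where they started (value of joint shutter below 0.01 m and distance of each of filter_ball_handle, filter_barrel_handle from where it was at the start of the episode below 0.012 m); the robot touches nothing.
It fails at once if the ball rod is moved more than 12 mm (distance of filter_ball_handle from where it was at the start of the episode above 0.012 m).
It fails at once if the barrel rod is moved more than 12 mm (distance of filter_barrel_handle from where it was at the start of the episode above 0.012 m).
It also fails if it takes over 35 s, if anything falls off the work surface, if the arm or the gripper's body presses on something with over 40 N, if the wrist force passes 120 N, or if a joint passes its speed limit or range.

### The arm

A 6-joint arm with a two-finger parallel gripper is mounted at the origin on the work surface. World frame = base frame: x ahead of the robot, y to its left, z up, the work surface at z = 0. Lengths are in m, angles in degrees, forces in N, time in s.
With the tool pointing down it reaches from about 0.25 to 0.725 m from the base axis. Payload 9.7 kg.
Tool frame: the origin (TCP) lies at the very end of the fingers, on their centre line; the grasp point (between the pads) lies 19 mm behind it; z points along the fingers, y is the direction in which the jaws open and shut (so a half turn about z gives the same grasp; the last joint's range is limited). The gripper opens to 85 mm and grips with 20 to 120 N. Pads are 22 mm wide; open, the fingers measure 114 mm over their backs; the gripper's body (76 mm by 85 mm) begins 54 mm behind the grasp point. The pads swing forward as they close: fully open they stand 13 mm farther back than shut.
Start: joints at [-77.12, 4.979, 10.078, 95.1, 0, 90], TCP at [0.123, -0.536, 0.231] pointing down, gripper open.
Joint ranges: [-179.16, 179.16], [-48.56, 103.87], [-65.8, 70.77], [-126.05, 130.52], [-82.76, 87.17], [-180, 180]. Speed limits (degrees/s): [127.2, 127.2, 147.25, 180, 180, 180].

### API

Orientations are given as [roll, pitch, yaw] about the fixed x, y, z axes, in that order (R = Rz(yaw) Ry(pitch) Rx(roll)).
In Python, from station import bot gives the robot as it stands. The module is installed in compiled form; this text tells all that it offers.
- The arm moves only by the tool play_rows, never from a script. Its arguments are lists of equal length, an entry for each row: "gripper": the closure in counts, from 0 (fully open) to 255 (shut); "travel": the shift along the tool's x, y, z in mm, a list of three; "turn": the turn, a rotation vector about the tool's x, y, z in rad, a list of three. A call has 1 to 12 rows; each row is the pose to reach, as a shift and turn from the pose commanded when the call began, along the tool's axes at that moment; what a row does not reach only later rows make up. A row lasts 1/10 s, in which the tool goes at most 50 mm and 8.59 degrees, less where a joint would pass 70% of its speed; a pose out of reach is approached as far as the arm can. A call with a gripper value outside its range is refused whole. The fingers move at their own pace and stop on an object; the grip force is fixed at half the most. Time passes only in rows, so rows that repeat a pose let the fingers close. It gives the time, the measured TCP pose, the force and the opening at its end, in the units of the state.
- bot.get_state(): the state, without advancing time (a new reading comes with each control period).
- bot.get_image(name): name is "side" or "top"; returns a dict with "pixels" (420x560x3 uint8, blue, green, red), "range_z" (420x560 float32, m along the optical axis (not along the pixel's ray), 0 where there is no reading), "camera_matrix" (3x3 intrinsics, pixels), "origin" and "rotation" of the camera in the world. Camera axes: x right, y up, looking along -z (the intrinsics and any distortion apply to the point x, -y, -z); pixel columns grow to the right and rows downward; lengths in m; the calibration is good to about 2 mm. A picture is of the moment at which its call begins.
- bot.hand_in(): hands the job in, once; it reports no verdict.
The state is a dict: "t": time; "q": joint angles; "qvel": joint speeds; "joint_efforts": joint torques, N m; "tcp_pos": TCP position; "orientation": TCP orientation; "force": force on the tool from outside, world axes, zero at the start; "moment": the same for the moment, N m; "grip_width": finger opening in m.
Only numpy, scipy, OpenCV 4.12 (cv2) and the standard library are available. Lean on these libraries where they do the work, as an engineer would, in place of code of your own. Each camera call takes 0.05 s, during which the arm holds its last target. There are 200 camera calls.

## Working session

There is one attempt and no reset: what is moved stays moved. The work goes in short steps, Python scripts to look and compute and a tool call to move; the robot and the scene stay as the last step left them, time stands still between calls to the robot, and variables do not carry over. Pictures are saved under pics/ and viewed, about 8 in all and at most 12, crops included, and the job is handed in when it is done.

Besides the shell and the picture viewer there is one more tool, called after ">>>" in YAML: its name, and indented under it one key for each argument. play_rows: Moves the arm, as the interface text tells. Its arguments: {"type":"object","properties":{"gripper":{"type":"array","items":{"type":"number"}},"travel":{"type":"array","items":{"type":"array","items":{"type":"number"}}},"turn":{"type":"array","items":{"type":"array","items":{"type":"number"}}}},"required":["gripper","travel","turn"]}

```bash
mkdir -p pics; cat > h.py <<'E'
import numpy as np, cv2
from station import bot
from scipy.spatial.transform import Rotation as R
def cloud(im):
    z=im["range_z"]; K=np.array(im["camera_matrix"]); v,u=np.mgrid[:420,:560]
    x=(u-K[0,2])/K[0,0]*z; y=(v-K[1,2])/K[1,1]*z
    p=np.stack([x,-y,-z],-1)@np.array(im["rotation"]).T+np.array(im["origin"])
    p[z==0]=np.nan
    return p
E
python3 - <<'E'
from h import *
s=bot.get_state(); print(s)
for n in("top","side"):
    im=bot.get_image(n); cv2.imwrite(f"pics/{n}0.png",im["pixels"]); np.save(n+"0.npy",cloud(im)); print(n,im["origin"],im["rotation"])
E
```

```text
{'t': 0.0, 'q': array([-7.71211017e+01,  5.01120316e+00,  1.00347314e+01,  9.51018253e+01,
        1.40170576e-04,  9.00011554e+01]), 'qvel': array([-0.09156321, -0.06242521,  0.0404628 , -0.01245405, -0.06653369,
        0.02118424]), 'joint_efforts': array([-2.12218383e-04, -5.20379877e+01,  4.64811838e+01,  1.57503696e-02,
       -8.62567276e-05, -3.02460580e-05]), 'tcp_pos': array([ 0.12253627, -0.53592525,  0.23058459]), 'orientation': array([-1.79921703e+02, -1.38591516e-04,  1.28777427e+01]), 'force': array([0.19294537, 0.34669406, 0.3055186 ]), 'moment': array([-0.04403646, -0.01096435, -0.01441575]), 'grip_width': 0.08530114958829306}Traceback (most recent call last):
  File "<stdin>", line 4, in <module>
  File "h.py", line 7, in cloud
    p=np.stack([x,-y,-z],-1)@np.array(im["rotation"]).T+np.array(im["origin"])
      ~~~~~~~~~~~~~~~~~~~~~~~~~~~~~~~~~~~~~~~~~~~~~~~~~^~~~~~~~~~~~~~~~~~~~~~~
ValueError: operands could not be broadcast together with shapes (420,560) (3,)
```

```bash
sed -i 's/np.array(im\["rotation"\]).T/rot(im["rotation"]).T/' h.py; cat >> h.py <<'E'
def rot(r):
    r=np.array(r,float); return r if r.shape==(3,3) else R.from_euler("xyz",r,degrees=True).as_matrix()
E
python3 - <<'E'
from h import *
for n in("top","side"):
    im=bot.get_image(n); cv2.imwrite(f"pics/{n}0.png",im["pixels"]); print(n,im["origin"],im["rotation"]); np.save(n+"0.npy",cloud(im))
    p=cloud(im); print(np.nanpercentile(p[...,2],[1,25,50,75,99])); print(p[210,280])
E
```

```text
top [0.56567188 0.04658167 0.76155523] [  4.80740226  -1.28881181 -89.18125737]
[-0.00145862  0.0008409   0.00192361  0.00392944  0.13778204]
[0.60112075 0.03302457 0.00073385]
side [ 0.48277994 -0.4607337   0.55152563] [ 49.77238825  -0.58102608 -17.21142402]
[-0.75273706 -0.0024336  -0.00087592  0.05820623  0.13838437]
[ 0.68807428  0.1665535  -0.00116314]
```

View pics/top0.png

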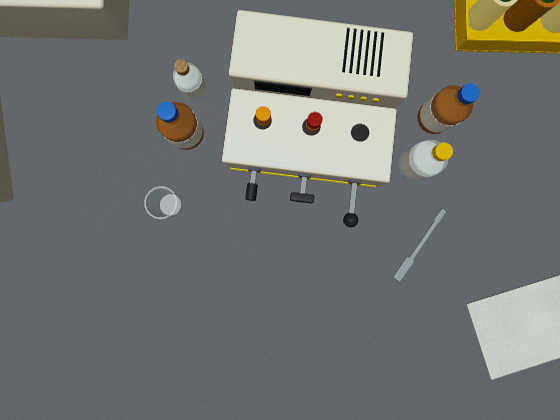

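View pics/side0.png

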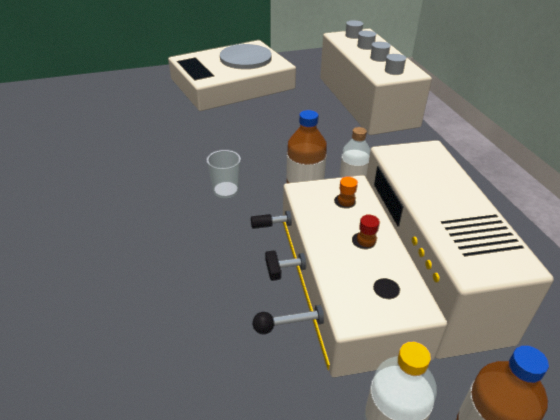

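```bash
python3 - <<'E'
from h import *
for n,bs in(("top",dict(barrel=(244,183,259,202),T=(288,190,317,206),ball=(342,211,360,229))),("side",dict(barrel=(248,212,274,230),T=(263,247,283,282),ball=(251,310,276,336)))):
    p=np.load(n+"0.npy"); img=cv2.imread(f"pics/{n}0.png").max(2)
    for k,(a,b,c,d) in bs.items():
        q=p[b:d,a:c].reshape(-1,3); m=(img[b:d,a:c].ravel()<60)&(q[:,2]>.035)&(q[:,2]<.085); q=q[m]
        print(n,k,len(q),q.mean(0).round(4),np.percentile(q,2,0).round(4),np.percentile(q,98,0).round(4))
        if k=="T":
            r=cv2.minAreaRect((q[:,:2]*1000).astype(np.float32)); print(r)
    # deck
    m=(abs(p[...,2]-.08)<.005)&(cv2.imread(f"pics/{n}0.png").min(2)>120)
    q=p[m]; r=cv2.minAreaRect((q[:,:2]*1000).astype(np.float32)); print("deck",r, np.median(q[:,2]))
p=np.load("top0.npy"); print(p[115:125,305:322,2].max(),p[108:120,255:270,2].max())
E
```

```text
top barrel 155 [0.6312 0.0879 0.0635] [0.6165 0.0791 0.0567] [0.6456 0.0977 0.0676]
top T 107 [ 0.6226 -0.006   0.064 ] [ 0.6138 -0.0265  0.0566] [0.6301 0.0159 0.0672]
((622.4652709960938, -5.458921432495117), (43.289764404296875, 15.187500953674316), 83.85755157470703)
top ball 158 [ 0.5825 -0.0952  0.0659] [ 0.5707 -0.108   0.058 ] [ 0.5944 -0.0841  0.0709]
deck ((739.575439453125, -14.922271728515625), (536.4359741210938, 167.96890258789062), 78.90367126464844) 0.08137394338371506
side barrel 247 [0.6296 0.0814 0.059 ] [0.6157 0.0755 0.0493] [0.6444 0.0905 0.0642]
side T 340 [ 0.6198 -0.0135  0.0601] [ 0.6124 -0.0305  0.0487] [0.6284 0.0112 0.0643]
((620.8826293945312, -9.28240966796875), (43.55021286010742, 14.724573135375977), 84.31429290771484)
side ball 373 [ 0.5799 -0.1045  0.0617] [ 0.569  -0.1126  0.0509] [ 0.5919 -0.0922  0.0682]
deck ((794.6998901367188, 87.86929321289062), (734.8849487304688, 240.6923828125), 61.45362854003906) 0.07874535634321
0.12390060294843097 0.12412290811128257
```

```bash
cat >> h.py <<'E'
def rel(target,yaw=None):
    s=bot.get_state(); M=R.from_euler("xyz",s["orientation"],degrees=True).as_matrix()
    print("shift mm",(M.T@(np.array(target)-s["tcp_pos"])*1000).round(1))
    if yaw is not None:
        T=R.from_euler("xyz",[180,0,yaw],degrees=True).as_matrix(); print("turn",R.from_matrix(M.T@T).as_rotvec().round(4))
    print(s["t"],s["tcp_pos"].round(4),s["orientation"].round(2),s["force"].round(2),s["grip_width"])
E
python3 - <<'E'
from h import *
p=np.load("top0.npy"); img=cv2.imread("pics/top0.png")
# yellow strip line and deck front-edge
m=(img[...,0]<60)&(img[...,1]>140)&(img[...,2]>140); m[:160]=0; m[200:]=0; m[:,:220]=0; m[:,390:]=0
q=p[m]; print(len(q)); v=cv2.fitLine((q[:,:2]*1000).astype(np.float32),cv2.DIST_HUBER,0,.01,.01).ravel(); print(v,np.degrees(np.arctan2(v[1],v[0])))
rel([.6215,-.007,.14],-6)
E
```

```text
156
[ 1.05555065e-01  9.94413435e-01  6.64360718e+02 -2.77975693e+01] 83.94085
shift mm [ 604.3 -404.4   91.1]
turn [-1.000e-03  2.000e-04  3.295e-01]
0.15 [ 0.1226 -0.536   0.2307] [-179.94   -0.     12.88] [-0.06  0.18 -0.75] 0.08568320801775331
```

>>> play_rows:
  gripper: [0,0,0,0,0,0,0,0,0,0,0,0]
  travel:
    - [50,-33,0]
    - [100,-67,0]
    - [150,-100,0]
    - [200,-134,0]
    - [250,-167,0]
    - [300,-200,0]
    - [350,-234,10]
    - [400,-267,20]
    - [450,-300,30]
    - [500,-334,40]
    - [550,-368,50]
    - [604,-404,60]
  turn:
    - [0,0,0.03]
    - [0,0,0.06]
    - [0,0,0.09]
    - [0,0,0.12]
    - [0,0,0.15]
    - [0,0,0.18]
    - [0,0,0.21]
    - [0,0,0.24]
    - [0,0,0.27]
    - [0,0,0.3]
    - [0,0,0.33]
    - [0,0,0.33]

```text
t: 1.35
tcp_pos: [0.5337, -0.1, 0.191]
orientation: [180.0, -0.0, -6.1]
force: [1.0, -1.8, -0.4]
grip_width: 0.0852
```

```bash
python3 - <<'E'
from h import *
rel([.6215,-.007,.10],-6)
E
```

```text
shift mm [  77.4 -101.8   91. ]
turn [ 0.0001 -0.0001 -0.0013]
1.35 [ 0.5337 -0.1     0.191 ] [ 1.80e+02 -1.00e-02 -6.07e+00] [ 0.95 -1.84 -0.38] 0.0852304604529142
```

>>> play_rows:
  gripper: [0,0,0,0,0,0,0]
  travel:
    - [25,-33,10]
    - [50,-67,30]
    - [77,-100,50]
    - [77,-102,70]
    - [77,-102,91]
    - [77,-102,91]
    - [77,-102,91]
  turn:
    - [0,0,0]
    - [0,0,0]
    - [0,0,0]
    - [0,0,0]
    - [0,0,0]
    - [0,0,0]
    - [0,0,0]

```text
t: 2.05
tcp_pos: [0.6181, -0.0335, 0.1005]
orientation: [-178.9, 0.1, -3.5]
force: [-0.2, -0.6, 0.8]
grip_width: 0.0853
```

```bash
python3 - <<'E'
from h import *
rel([.6215,-.007,.036],-6)
a=bot.get_image("side"); b=bot.get_image("top"); np.save("side1.npy",cloud(a))
cv2.imwrite("pics/c1.png",np.hstack([cv2.resize(a["pixels"][130:350,180:400],(400,400)),cv2.resize(b["pixels"][90:250,220:380],(400,400))]))
E
```

```text
shift mm [  1.9 -25.5  65. ]
turn [-0.0187  0.0016  0.0429]
2.05 [ 0.6181 -0.0335  0.1005] [-1.7893e+02  7.0000e-02 -3.5400e+00] [-0.21 -0.6   0.84] 0.08531495020063933
```

View pics/c1.png

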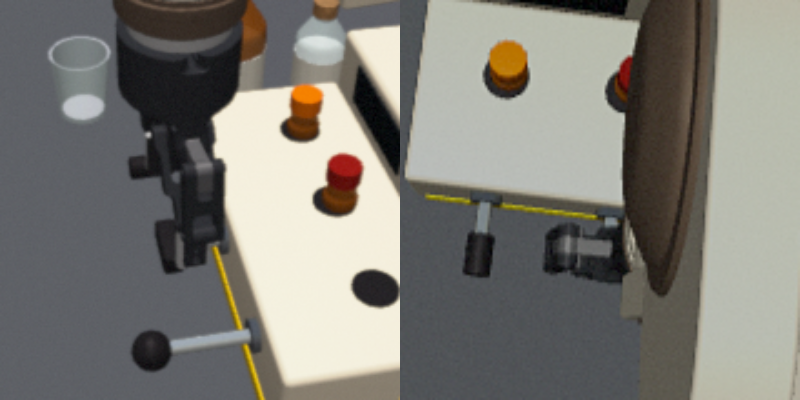

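>>> play_rows:
  gripper: [0,0,0]
  travel:
    - [1,-20,0]
    - [2,-25,0]
    - [2,-25,0]
  turn:
    - [-0.018,0,0.043]
    - [-0.018,0,0.043]
    - [-0.018,0,0.043]

```text
t: 2.45
tcp_pos: [0.6207, -0.0332, 0.1015]
orientation: [-178.9, 0.0, -3.5]
force: [0.5, -0.1, 0.2]
grip_width: 0.0858
```

```bash
python3 - <<'E'
from h import *
rel([.6215,-.007,.036],-6); s=bot.get_state(); print(s["q"].round(1),s["qvel"].round(1))
E
```

```text
shift mm [ -0.8 -24.9  66. ]
turn [-0.0194  0.0006  0.0433]
2.45 [ 0.6207 -0.0332  0.1015] [-1.7889e+02  1.0000e-02 -3.5200e+00] [ 0.46 -0.06  0.24] 0.08575997239112204
[ -3.6  14.2   6.2  82.    1.1 179.9] [ 0.   0.  -0.6 -0.1 -0.1  0.1]
```

>>> play_rows:
  gripper: [0,0,0,0,0,0,0,0,0,0,0,0]
  travel:
    - [0,0,-30]
    - [0,0,-60]
    - [0,0,-60]
    - [0,0,-60]
    - [0,0,-60]
    - [0,0,-60]
    - [0,0,-60]
    - [0,0,-60]
    - [0,0,-60]
    - [0,0,-60]
    - [0,0,-60]
    - [0,0,-60]
  turn:
    - [0,0,-0.14]
    - [0,0,-0.28]
    - [0,0,-0.42]
    - [0,0,-0.56]
    - [0,0,-0.7]
    - [0,0,-0.84]
    - [0,0,-0.98]
    - [0,0,-1.12]
    - [0,0,-1.26]
    - [0,0,-1.4]
    - [0,0,-1.54]
    - [0,0,-1.68]

```text
t: 3.65
tcp_pos: [0.6204, -0.0344, 0.161]
orientation: [179.9, -1.1, 93.1]
force: [-0.7, -0.1, -0.6]
grip_width: 0.0853
```

```bash
python3 - <<'E'
from h import *
rel([.6215,-.007,.12],174); s=bot.get_state(); print(s["q"].round(1),s["qvel"].round(1))
E
```

```text
shift mm [26.5  2.5 41.6]
turn [ 0.0146 -0.015  -1.4125]
3.65 [ 0.6204 -0.0344  0.161 ] [179.93  -1.1   93.07] [-0.66 -0.08 -0.58] 0.08525234545810893
[-3.7 14.1 12.6 88.6  1.1 83.2] [  0.   -0.   -0.1  -0.1  -0.1 -79.6]
```

>>> play_rows:
  gripper: [0,0,0,0,0,0,0,0,0,0,0,0]
  travel:
    - [5,0,0]
    - [10,1,0]
    - [15,1,0]
    - [20,2,0]
    - [26,2.5,0]
    - [26.5,2.5,0]
    - [26.5,2.5,0]
    - [26.5,2.5,10]
    - [26.5,2.5,20]
    - [26.5,2.5,30]
    - [26.5,2.5,41]
    - [26.5,2.5,41]
  turn:
    - [0,0,-0.14]
    - [0,0,-0.28]
    - [0,0,-0.42]
    - [0,0,-0.56]
    - [0,0,-0.7]
    - [0,0,-0.84]
    - [0,0,-0.98]
    - [0,0,-1.12]
    - [0,0,-1.26]
    - [0.0146,-0.015,-1.4125]
    - [0.0146,-0.015,-1.4125]
    - [0.0146,-0.015,-1.4125]

```text
t: 4.85
tcp_pos: [0.6209, -0.0069, 0.1187]
orientation: [180.0, -0.2, 173.4]
force: [-0.5, -0.2, -0.5]
grip_width: 0.0852
```

```bash
python3 - <<'E'
from h import *
rel([.6215,-.007,.036],174); s=bot.get_state(); print(s["q"].round(1),s["qvel"].round(1))
a=bot.get_image("side"); b=bot.get_image("top"); np.save("side1.npy",cloud(a))
cv2.imwrite("pics/c2.png",np.hstack([cv2.resize(a["pixels"][130:350,180:400],(400,400)),cv2.resize(b["pixels"][90:250,220:380],(400,400))]))
E
```

```text
shift mm [-0.8 -0.  82.7]
turn [ 0.0002 -0.0027 -0.0096]
4.85 [ 0.6209 -0.0069  0.1187] [ 1.7999e+02 -1.6000e-01  1.7345e+02] [-0.45 -0.17 -0.5 ] 0.08521611184787659
[-0.6 14.1  8.  84.   0.   5.9] [-0.2 -0.4  1.9  1.4 -0.   0.4]
```

View pics/c2.png

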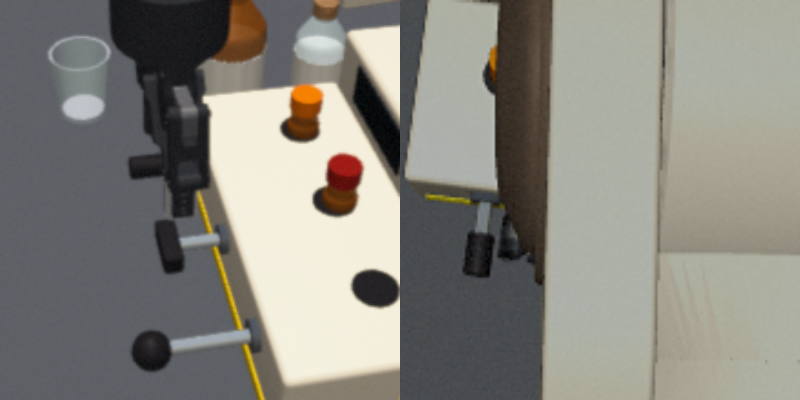

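>>> play_rows:
  gripper: [0,0,0,0,0,0,0,0]
  travel:
    - [-0.8,0,15]
    - [-0.8,0,30]
    - [-0.8,0,42]
    - [-0.8,0,54]
    - [-0.8,0,66]
    - [-0.8,0,76]
    - [-0.8,0,84]
    - [-0.8,0,84]
  turn:
    - [0,-0.0027,-0.0096]
    - [0,-0.0027,-0.0096]
    - [0,-0.0027,-0.0096]
    - [0,-0.0027,-0.0096]
    - [0,-0.0027,-0.0096]
    - [0,-0.0027,-0.0096]
    - [0,-0.0027,-0.0096]
    - [0,-0.0027,-0.0096]

```text
t: 5.75
tcp_pos: [0.6217, -0.0072, 0.035]
orientation: [-180.0, 0.0, 174.2]
force: [0.3, 0.5, 0.3]
grip_width: 0.0852
```

```bash
python3 - <<'E'
from h import *
rel([.6215,-.007,.035],174)
a=bot.get_image("side")
cv2.imwrite("pics/c3.png",cv2.resize(a["pixels"][170:350,200:380],(600,600),interpolation=cv2.INTER_CUBIC))
E
```

```text
shift mm [ 0.2  0.1 -0. ]
turn [-0.0002  0.0005  0.0037]
5.75 [ 0.6217 -0.0072  0.035 ] [-1.7999e+02  3.0000e-02  1.7421e+02] [0.29 0.5  0.32] 0.08519080724438131
```

View pics/c3.png

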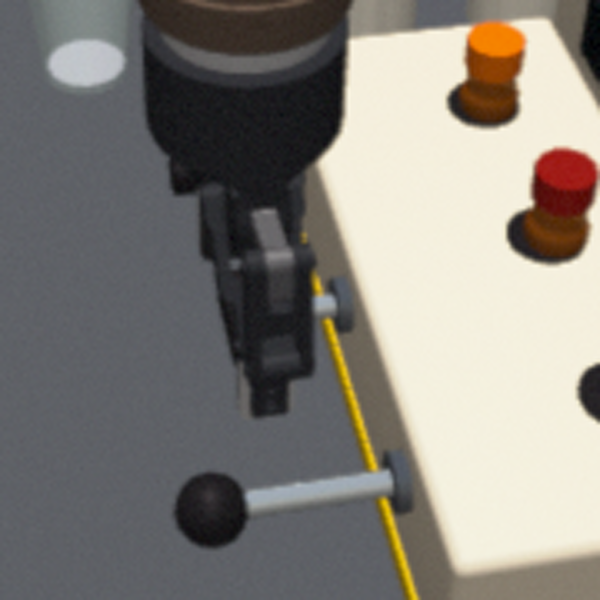

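The fingers are down either side of the cross-bar (about (265,340) in the crop). The ball at (210,510) is clear and there is no contact force. Closing now.

>>> play_rows:
  gripper: [255,255,255,255,255,255,255,255]
  travel:
    - [0,0,0]
    - [0,0,0]
    - [0,0,0]
    - [0,0,0]
    - [0,0,0]
    - [0,0,0]
    - [0,0,0]
    - [0,0,0]
  turn:
    - [0,0,0]
    - [0,0,0]
    - [0,0,0]
    - [0,0,0]
    - [0,0,0]
    - [0,0,0]
    - [0,0,0]
    - [0,0,0]

```text
t: 6.6
tcp_pos: [0.6227, -0.0074, 0.0372]
orientation: [-180.0, 0.2, 174.2]
force: [-1.1, -1.0, 5.4]
grip_width: 0.0426
```

>>> play_rows:
  gripper: [255,255,255,255,255,255,255,255,255,255,255,255]
  travel:
    - [4,0,0]
    - [10,0,0]
    - [17,0,0]
    - [24,0,0]
    - [31,0,0]
    - [38,0,0]
    - [45,0,0]
    - [52,0,0]
    - [58,0,0]
    - [63,0,0]
    - [66,0,0]
    - [67,0,0]
  turn:
    - [0,0,0]
    - [0,0,0]
    - [0,0,0]
    - [0,0,0]
    - [0,0,0]
    - [0,0,0]
    - [0,0,0]
    - [0,0,0]
    - [0,0,0]
    - [0,0,0]
    - [0,0,0]
    - [0,0,0]

```text
t: 7.8
tcp_pos: [0.5568, -0.0003, 0.0372]
orientation: [180.0, 0.3, 174.2]
force: [7.9, -1.1, 4.4]
grip_width: 0.0424
```

```bash
python3 - <<'E'
from h import *
rel([.6217,-.0072,.035],174)
a=bot.get_image("side")
cv2.imwrite("pics/c4.png",cv2.resize(a["pixels"][170:350,160:340],(600,600),interpolation=cv2.INTER_CUBIC))
E
```

```text
shift mm [-65.3  -0.4   2.6]
turn [0.0005 0.0061 0.0039]
7.8 [ 5.568e-01 -3.000e-04  3.720e-02] [179.97   0.35 174.22] [ 7.91 -1.09  4.37] 0.04239197733142153
```

View pics/c4.png

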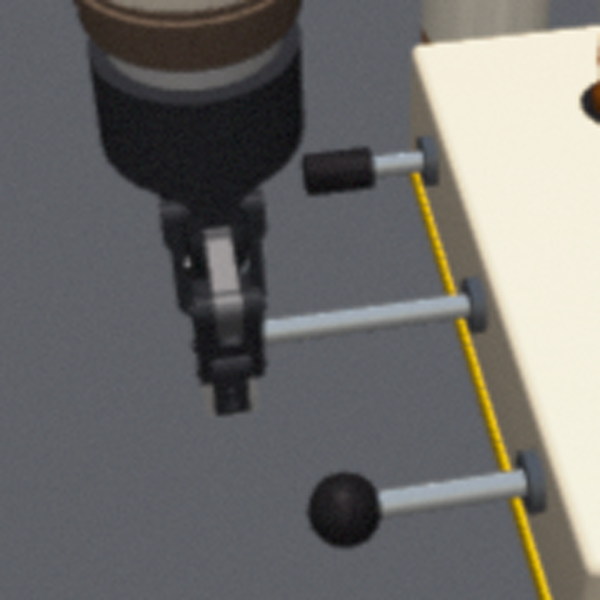

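Rod is drawn out (the steel runs from (265,328) to (465,305) in the crop), with about 66 mm of travel and a force matching the spring. Easing on to the stop and holding.

>>> play_rows:
  gripper: [255,255,255,255,255,255,255,255,255,255,255,255]
  travel:
    - [1,0,0]
    - [2,0,0]
    - [3,0,0]
    - [3,0,0]
    - [3,0,0]
    - [3,0,0]
    - [3,0,0]
    - [3,0,0]
    - [3,0,0]
    - [3,0,0]
    - [3,0,0]
    - [3,0,0]
  turn:
    - [0,0,0]
    - [0,0,0]
    - [0,0,0]
    - [0,0,0]
    - [0,0,0]
    - [0,0,0]
    - [0,0,0]
    - [0,0,0]
    - [0,0,0]
    - [0,0,0]
    - [0,0,0]
    - [0,0,0]

```text
t: 9.05
tcp_pos: [0.554, 0.0, 0.0372]
orientation: [180.0, 0.3, 174.2]
force: [6.9, 0.1, 4.4]
grip_width: 0.0431
```

```bash
python3 - <<'E'
from h import *
rel([.6217,-.0072,.035],174)
p0=np.load("top0.npy")
a=bot.get_image("side"); cv2.imwrite("pics/h.png",a["pixels"])
E
```

```text
shift mm [-68.1  -0.4   2.6]
turn [0.0005 0.006  0.0039]
9.05 [0.554  0.     0.0372] [179.97   0.34 174.22] [6.87 0.11 4.44] 0.043062003876003986
```

>>> play_rows:
  gripper: [255,255,255,255,255,255,255,255,255,255,255,255]
  travel:
    - [0,0,0]
    - [0,0,0]
    - [-4,0,0]
    - [-12,0,0]
    - [-21,0,0]
    - [-30,0,0]
    - [-39,0,0]
    - [-48,0,0]
    - [-56,0,0]
    - [-63,0,0]
    - [-68,0,0]
    - [-69,0,0]
  turn:
    - [0,0,0]
    - [0,0,0]
    - [0,0,0]
    - [0,0,0]
    - [0,0,0]
    - [0,0,0]
    - [0,0,0]
    - [0,0,0]
    - [0,0,0]
    - [0,0,0]
    - [0,0,0]
    - [0,0,0]

```text
t: 10.3
tcp_pos: [0.6224, -0.0073, 0.0372]
orientation: [-180.0, 0.2, 174.2]
force: [2.2, -1.4, 8.2]
grip_width: 0.0424
```

>>> play_rows:
  gripper: [0,0,0,0,0,0,0,0]
  travel:
    - [0,0,0]
    - [0,0,0]
    - [0,0,0]
    - [0,0,0]
    - [0,0,0]
    - [0,0,0]
    - [0,0,0]
    - [0,0,0]
  turn:
    - [0,0,0]
    - [0,0,0]
    - [0,0,0]
    - [0,0,0]
    - [0,0,0]
    - [0,0,0]
    - [0,0,0]
    - [0,0,0]

```text
t: 11.1
tcp_pos: [0.6214, -0.0071, 0.0364]
orientation: [180.0, 0.1, 174.2]
force: [0.2, -0.4, 0.5]
grip_width: 0.0853
```

Released with no residual force. Lifting straight up, then back off for a clear view.

>>> play_rows:
  gripper: [0,0,0,0,0,0,0,0,0,0,0,0]
  travel:
    - [0,0,-10]
    - [0,0,-25]
    - [0,0,-45]
    - [0,0,-75]
    - [0,0,-110]
    - [30,0,-140]
    - [70,0,-150]
    - [110,0,-150]
    - [150,0,-150]
    - [190,0,-150]
    - [190,0,-150]
    - [190,0,-150]
  turn:
    - [0,0,0]
    - [0,0,0]
    - [0,0,0]
    - [0,0,0]
    - [0,0,0]
    - [0,0,0]
    - [0,0,0]
    - [0,0,0]
    - [0,0,0]
    - [0,0,0]
    - [0,0,0]
    - [0,0,0]

```text
t: 12.3
tcp_pos: [0.432, 0.0122, 0.1879]
orientation: [180.0, 0.3, 174.2]
force: [0.4, 0.4, -0.6]
grip_width: 0.0853
```

```bash
python3 - <<'E'
from h import *
rel([.6217,-.0072,.035])
a=bot.get_image("side"); cv2.imwrite("pics/side9.png",a["pixels"]); p=cloud(a); img=a["pixels"].max(2)
for k,(x,b,c,d) in dict(barrel=(248,212,274,230),T=(263,247,283,282),ball=(251,310,276,336)).items():
    q=p[b:d,x:c].reshape(-1,3); m=(img[b:d,x:c].ravel()<60)&(q[:,2]>.035)&(q[:,2]<.085); print(k,m.sum(),q[m].mean(0).round(4))
E
```

```text
shift mm [-189.7   -0.3  154. ]
12.3 [0.432  0.0122 0.1879] [179.98   0.34 174.23] [ 0.44  0.45 -0.61] 0.08528349739665038
barrel 250 [0.6298 0.0814 0.0589]
T 339 [ 0.6198 -0.0134  0.06  ]
ball 378 [ 0.58   -0.1044  0.0617]
```

View pics/side9.png

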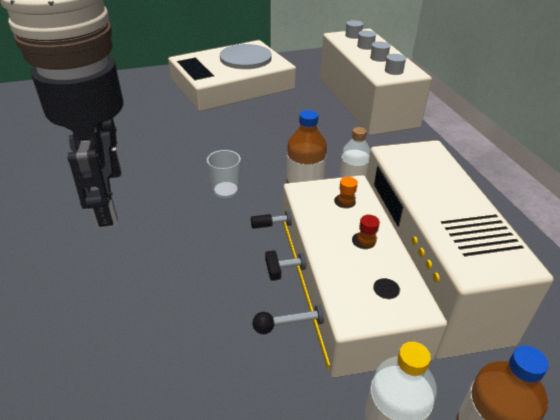

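All three handles are where they started, within 0.3 mm: barrel (261,221), T (273,264), ball (263,322). The arm is clear.

```bash
python3 -c "
from station import bot
print(bot.hand_in())"
```

```text
the job is handed in; nothing more can be done
None
```

I pulled the T-handled rod about 69 mm out, held it there, guided it home and let it go, then handed the job in. `hand_in` gives no verdict, so what follows rests on my own readings.

- **Pull and hold:** the tool moved 69 mm from the grasp position and stayed past 60 mm for more than 1.2 s. The measured pull was 6.9 N, close to the 7 N given for the spring at its stop. There was no force spike from hitting the stop, so the rod may have ended about 1 mm short of it, still well above the 60 mm needed.
- **Final state:** the side camera shows all three handles within 0.3 mm of where they started. The gripper is open, the arm is backed well away, and the wrist force is about zero.
- **Time:** the job took 12.3 s of the 35 s allowed.

Two things did not go as planned:

- **Last joint at its limit:** it reached 180° on the first approach. I raised the tool and took the equivalent grasp half a turn round.
- **Camera disagreement:** the top and side cameras differed by about 4 mm on the T handle's sideways position. I used a point between the two, and closing the gripper there gave only about 1 N of sideways force.

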